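# Turn the drive shaft to its set-screw flat and hold the collar on it

## Robot

A 7-joint arm with a two-finger parallel gripper is mounted at the origin on a cart in front of the work surface, level with it; the furniture and walls round the work are solid. World frame = base frame: x ahead of the robot, y to its left, z up, the work surface at z = 0. Lengths are in mm, angles in rad, forces in N, time in s.
With the tool pointing down it reaches from about 425 to 975 mm from the base axis. Payload 16.7 kg.
Tool frame: the origin (TCP) lies midway between the tips of the shut fingers; the grasp point (between the pads) lies 19 mm behind it; z points along the fingers, y is the direction in which the jaws open and shut (so a half turn about z gives the same grasp; the last joint's range is limited). The gripper opens to 85 mm and grips with 20 to 120 N. Pads are 22 mm wide; open, the fingers measure 114 mm over their backs; the gripper's body (76 mm by 85 mm) begins 54 mm behind the grasp point. The pads swing forward as they close: fully open they stand 13 mm farther back than shut.
Start: joints at [1.133, 0.426, 0.074, 1.606, -0.034, 1.111, -0.067], TCP at [191.563, -647.209, 231.302] pointing down, gripper open.
Joint ranges: [-2.85, 2.85], [-0.5, 2.14], [-1.23, 1.37], [0.21, 2.46], [-1.02, 4.16], [0.16, 2.05], [-2.73, 2.73]. Speed limits (rad/s): [1.89, 1.89, 2.39, 2.39, 3.01, 3.01, 3.01].

## Interface

Orientations are given as a unit quaternion [x, y, z, w].
In Python, from workcell import robot gives the robot as it stands. Calls block until the motion is done:
- robot.move_to(position, orientation): joint-space move of the TCP to a pose.
- robot.move_l(position, rot=None, rate=150): straight line of the TCP; rot=None keeps the orientation; rate is the mean speed in mm/s.
- robot.set_joints(angles): joint-space move.
- robot.grip(opening): finger opening in mm; the grip force is fixed at half the most; returns when the fingers have stopped.
- robot.dwell(seconds).
- robot.ik(position, orientation): joint angles nearest the present ones, or None.
- robot.state(): the state.
- robot.snapshot(name): name is "scene" or "top" or "wrist"; returns a dict with "image" (420x560x3 uint8, red, green, blue), "range_z" (420x560 float32, mm along the optical axis (not along the pixel's ray), 0 where there is no reading), "fx", "fy", "cx", "cy" (pixels), "D" ([k1, k2, p1, p2, k3] as OpenCV has them; the pictures are not rectified), "camera_from_world" (4x4, takes a point from world to camera coordinates). Camera axes: x right, y down, z forward; pixel columns grow to the right and rows downward; lengths in mm; the calibration is good to about 2 mm. A picture is of the moment at which its call begins.
A pose or a line that the arm cannot do raises robot.IKError and nothing moves.
- robot.sign_off(): hands the job in, once; it reports no verdict.
The state is a dict: "t": time; "joint_positions": joint angles; "joint_vel": joint speeds; "joint_torque": joint torques, N m; "tool_pos": TCP position; "eef_rot": TCP orientation; "force": force on the tool from outside, world axes, zero at the start; "ft_torque": the same for the moment, N m; "finger_gap": finger opening in mm.
Only numpy, scipy, OpenCV 4.12 (cv2) and the standard library are available. Lean on these libraries where they do the work, as an engineer would, in place of code of your own. Each camera call takes 0.05 s, during which the arm holds its last target. There are 200 camera calls.

## Task

On the small bench drive unit, swing the steady lever that lies over the end of the upright shaft up and back, well past upright, and leave it there. Then take hold of the shaft and turn it until its set-screw flat faces squarely to the front of the unit (where the index rib, the speed knob and the switch are), and after that turn the collar so that its set screw also points to the front and raise it until its whole height lies on the flat, with the shaft end still level with or above its top. Finish while holding the collar there, ready for the screw to be tightened (let go and it drops); leave the other things on the bench where they are.

Things in the scene. Friction and masses are not known exactly. Their poses are not given: they have to be found in the camera images.
- drive_unit: Grey bench drive unit fixed to the worktop. Origin on the worktop under the axis of the upright shaft; x to the unit's back, z up. Housing x -52 to 118, y -50 to 50 mm, top at z = 40 mm; black speed knob, rocker switch and (on top) a dark index rib at the front (-x). Round the shaft a boss 36 mm across; its top, the shoulder that the collar rests on, is at z = 70 mm.
- shaft_turn (a joint): Turn of the upright shaft relative to the unit, rad: 0 when its flat faces the front (-x) of the unit, growing anticlockwise seen from above; it turns either way to 3.1. Light friction (about 0.05 N m): it stays where it is left.
- flat (a point): Middle of the shaft's set-screw flat; -x is its outward normal. The steel shaft is 24 mm thick; from z = 87 mm (unit frame) to its end at z = 120 mm it is D-shaped with one upright flat, 7 mm from the axis and 19 mm wide: 19 mm across flat and back, 24 mm elsewhere. The point is at z = 103.5 mm.
- collar: Plain aluminium shaft collar, 44 mm in diameter and 16 mm high, loose on the shaft, about 0.12 kg. Origin on the shaft axis at its underside, -x axis towards its set screw. It turns freely and independently of the shaft, slides up with almost no friction, and drops back to the shoulder when let go.
- collar_lift (a joint): Height of the collar above the shoulder, m: 0 at rest on the shoulder, 0.045 at its end stop. The collar lies on the flat with its whole height from 0.017 (underside at the lower end of the flat) to 0.034 (top level with the shaft end).
- collar_turn (a joint): Turn of the collar relative to the unit, rad: 0 when its set screw points to the front (-x) of the unit, growing anticlockwise seen from above; range -3.1 to 3.1.
- set_screw (a point): Outer end of the collar's set screw, a dark stud 9 mm in diameter that stands 6.5 mm out of the collar's side at half its height, 28.5 mm from the shaft axis.
- lever_swing (a joint): Swing of the steady lever about its pivot (x = 92, z = 132 mm in the unit frame, axis along y, in a clevis 26 mm wide and 141 mm high), rad: 0 lying level to the front with its rubber pad on the shaft end, 1.57 upright, 2.4 at its stop leaning back. Stiff pivot (0.13 N m): it stays where it is left.
- lever_knob (a point): Centre of the black knob at the lever's free end: a cylinder 18 mm in diameter and 16 mm wide, its axis along the unit's y, 127 mm from the pivot. The arm behind it is a steel bar 10 mm wide and 8 mm thick. It can be pinched from above across its 16 mm width and then turns between the fingers.
- screwdriver: Bystander: screwdriver with yellow and black handle, 174 x 24 x 22 mm, lying to the left of the unit. Origin at the centre of its underside. Leave it alone.
- level: Bystander: small wooden spirit level, 18 x 70 x 20 mm, left of the unit. Origin at the centre of its underside. Leave it alone.
- weight: Bystander: brass weight, 29 mm across, 44 mm high, right of the unit. Origin at the centre of its underside. Leave it alone.
- boss: Bystander: cast boss head, 48 x 32 x 30 mm, right of the unit. Origin at the centre of its underside. Leave it alone.
- petri: Bystander: petri dish, 67 mm across, 15 mm high, right of the unit near its back. Origin at the centre of its underside. Leave it alone.

How it is judged:
By the outcome, as a careful person would: the job done as asked, in the order asked, and still so for the second after the job is handed in, while the arm keeps its last pose, push and grip.
It also fails if it takes over 59 s, if anything falls off the work surface, if the arm or the gripper's body presses on something with over 40 N, if the wrist force passes 120 N, or if a joint passes its speed limit or range.

## Working session

There is one attempt and no reset: what is moved stays moved. The work goes in short steps, each a Python script; the robot and the scene stay as the last script left them, time stands still between calls to the robot, and variables do not carry over. Pictures are saved under pics/ and viewed, about 8 in all and at most 12, crops included, and the job is handed in when it is done.

```bash
ls; mkdir -p pics; cat > h.py <<'E'
import numpy as np, cv2
from workcell import robot
def save(s,n): cv2.imwrite(f'pics/{n}.png',cv2.cvtColor(s['image'],cv2.COLOR_RGB2BGR)); np.savez(f'pics/{n}.npz',**{k:s[k] for k in s})
def K(s): return np.array([[s['fx'],0,s['cx']],[0,s['fy'],s['cy']],[0,0,1.]])
def und(s,uv): return cv2.undistortPoints(np.array(uv,float).reshape(-1,1,2),K(s),np.array(s['D'],float))[:,0]
def ray(s,uv):
    T=np.linalg.inv(np.array(s['camera_from_world'])); n=und(s,uv)
    return T[:3,3], np.c_[n,np.ones(len(n))]@T[:3,:3].T
def onz(s,uv,z):
    o,d=ray(s,uv); return o+d*((z-o[2])/d[:,2])[:,None]
def pts(s,uv):
    uv=np.array(uv).reshape(-1,2); z=s['range_z'][uv[:,1].astype(int),uv[:,0].astype(int)]
    o,d=ray(s,uv); return o+d*z[:,None]
def proj(s,P):
    T=np.array(s['camera_from_world']); r=cv2.Rodrigues(T[:3,:3])[0]
    return cv2.projectPoints(np.array(P,float).reshape(-1,1,3),r,T[:3,3],K(s),np.array(s['D'],float))[0][:,0]
E
python3 - <<'E'
from h import *
for n in('scene','top'):
    s=robot.snapshot(n); save(s,n+'0'); T=np.linalg.inv(np.array(s['camera_from_world'])); print(n,T.round(2).tolist(),s['fx'])
print(robot.state())
a=cv2.imread('pics/scene0.png');b=cv2.imread('pics/top0.png')
E
```

```text
pics
scene [[-0.67, -0.38, 0.64, 23.67], [-0.74, 0.34, -0.58, 548.89], [0.01, -0.86, -0.51, 531.3], [0.0, 0.0, 0.0, 1.0]] 427.88758788288476
top [[0.01, -0.98, 0.18, 398.56], [-1.0, -0.01, -0.0, 31.81], [0.01, -0.18, -0.98, 953.86], [0.0, 0.0, 0.0, 1.0]] 411.00255175572624
{'t': 0.1, 'joint_positions': array([ 1.1335145 ,  0.4266432 ,  0.07384791,  1.60654948, -0.03411429,
        1.1108094 , -0.06709667]), 'joint_vel': array([-3.30681419e-04, -8.25952348e-04,  8.31462302e-04, -2.61616945e-03,
        5.97582114e-05,  7.91980501e-04,  4.72855309e-04]), 'joint_torque': array([ 8.66500020e-03, -9.51537681e+01,  3.77183586e+00, -4.64407432e+01,
        1.96837279e-02,  6.34996657e-03, -4.12632846e-05]), 'tool_pos': array([ 191.45796563, -646.88714794,  230.69512746]), 'eef_rot': array([ 9.89667554e-01,  1.43379918e-01, -1.13970439e-04, -5.63847193e-04]), 'force': array([ 0.0049244,  0.6017806, -0.0299861]), 'ft_torque': array([ 0.00353424, -0.01462366, -0.00092908]), 'finger_gap': 85.3277023038321}
```

View pics/scene0.png

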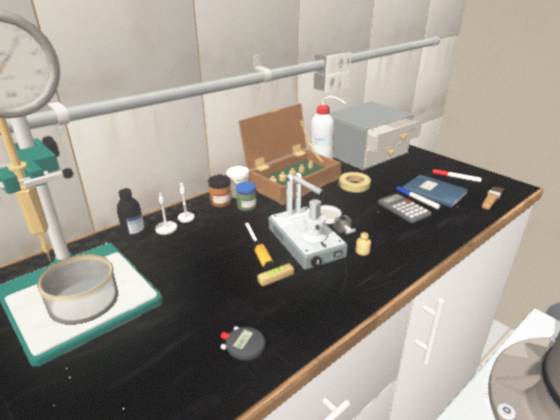

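View pics/top0.png

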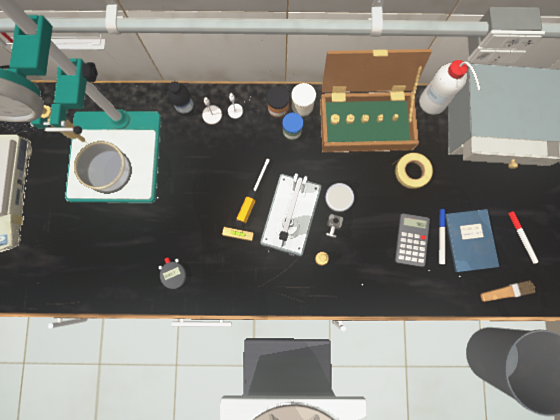

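The scene view shows the unit at about (310,235). In the top view it spans (262..322, 173..255), front end at the bottom, with the lever over the shaft and its knob at about (285,236). Next I'll measure the unit's pose.

```bash
python3 - <<'E'
from h import *
s=dict(np.load('pics/top0.npz'))
u,v=np.meshgrid(np.arange(250,340),np.arange(160,265)); uv=np.c_[u.ravel(),v.ravel()]
P=pts(s,uv); 
m=(P[:,2]>30)&(P[:,2]<52)
img=np.zeros((420,560),np.uint8); img[uv[m,1],uv[m,0]]=255
n,l,st,c=cv2.connectedComponentsWithStats(img); print(st[1:].tolist())
# housing top = largest, close lever/shaft holes by hull
k=1+np.argmax(st[1:,4]); sel=m&(l[uv[:,1],uv[:,0]]==k)
r=cv2.minAreaRect(P[sel][:,:2].astype(np.float32)); print('top rect',r, cv2.boxPoints(r).tolist(), np.median(P[sel][:,2]))
for lo,hi in((60,80),(80,110),(110,128),(128,150),(150,400)):
    q=P[(P[:,2]>lo)&(P[:,2]<hi)]; print(lo,hi,len(q),q.mean(0).round(1) if len(q) else '',q.min(0).round() if len(q) else '',q.max(0).round() if len(q) else '')
for n,(a,b,c,d) in {'top0':(250,160,335,265),'scene0':(230,160,390,300)}.items():
    i=cv2.imread(f'pics/{n}.png')[b:d,a:c]; f=min(800/(c-a),600/(d-b)); cv2.imwrite(f'pics/{n}c.png',cv2.resize(i,None,fx=f,fy=f,interpolation=cv2.INTER_CUBIC))
E
```

```text
[[260, 174, 62, 82, 2584], [328, 215, 10, 9, 36], [339, 217, 1, 1, 1], [339, 219, 1, 1, 1], [339, 221, 1, 1, 1], [332, 223, 1, 1, 1], [334, 224, 1, 1, 1], [336, 224, 4, 3, 4], [319, 254, 8, 7, 44], [324, 262, 1, 1, 1]]
top rect ((550.2339477539062, 9.408256530761719), (100.16448974609375, 177.8553924560547), 74.45687866210938) [[451.13818359375, -15.013053894042969], [622.4892578125, -62.67181396484375], [649.3297119140625, 33.829566955566406], [477.9786376953125, 81.48832702636719]] 39.33913328762469
60 80 20 [579.7  -1.3  71.9] [502. -21.  60.] [613.  35.  80.]
80 110 187 [528.2  14.   87. ] [501. -18.  81.] [616.  37. 109.]
110 128 54 [545.   10.6 118.8] [516. -17. 110.] [610.  29. 128.]
128 150 292 [576.9   2.  141.2] [515. -22. 130.] [621.  23. 150.]
150 400 141 [500.7  23.1 155.7] [481.   9. 150.] [543.  34. 163.]
```

View pics/scene0c.png

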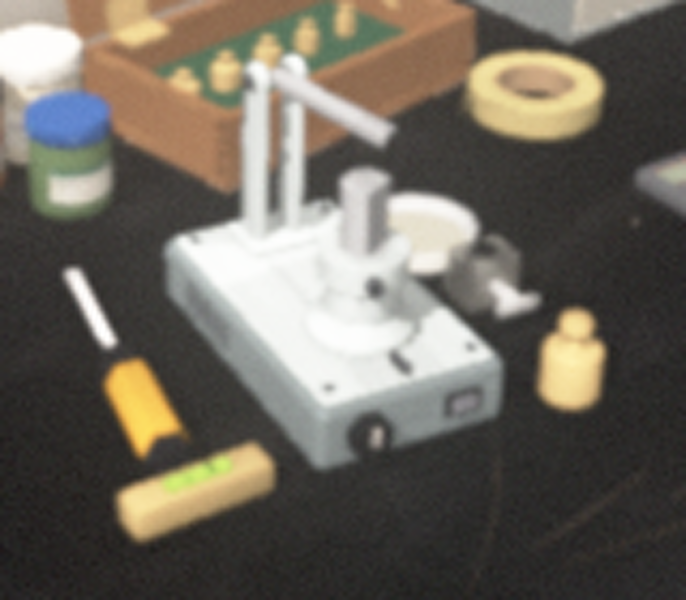

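The scene crop shows the unit with the lever near level, slightly raised above the shaft end at (365,185). The collar screw is a dark stud at about (377,287), towards the front. The index rib is at (400,360).

```bash
cat >> h.py <<'E'
from scipy.spatial.transform import Rotation as R
def Q(yaw): # tool down, jaw axis (tool y) along world angle yaw
    y=np.array([np.cos(yaw),np.sin(yaw),0]); z=np.array([0,0,-1.]); x=np.cross(y,z)
    return R.from_matrix(np.c_[x,y,z]).as_quat()
E
python3 - <<'E'
from h import *
s=dict(np.load('pics/top0.npz'))
u,v=np.meshgrid(np.arange(250,340),np.arange(160,265)); uv=np.c_[u.ravel(),v.ravel()]
P=pts(s,uv)
for lo in(30,34,36):
    m=(P[:,2]>lo)&(P[:,2]<46); img=np.zeros((420,560),np.uint8); img[uv[m,1],uv[m,0]]=255
    n,l,st,c=cv2.connectedComponentsWithStats(img); k=1+np.argmax(st[1:,4]); sel=l[uv[:,1],uv[:,0]]==k
    hull=cv2.convexHull(uv[sel].astype(np.int32))
    W=onz(s,hull[:,0],40)[:,:2]
    r=cv2.minAreaRect(W.astype(np.float32)); B=cv2.boxPoints(r); print(lo,r[1],r[2]); print(B.round(1).tolist())
e=B[1]-B[0] if np.linalg.norm(B[1]-B[0])>130 else B[2]-B[1]; e=e*np.sign(e[0]); a=np.arctan2(e[1],e[0]); ex=np.array([np.cos(a),np.sin(a)]);ey=np.array([-ex[1],ex[0]])
c=np.array(r[0]); O=c-33*ex; print('yaw',np.degrees(a),'O',O)
L=P[P[:,2]>125]; q=np.c_[(L[:,:2]-O)@ex,(L[:,:2]-O)@ey,L[:,2]]
for lo in range(-50,120,15):
    w=q[(q[:,0]>=lo)&(q[:,0]<lo+15)]; 
    if len(w): print(lo,len(w),np.median(w,0).round(1))
for d in(0,90,180,-90,45,-45):
  for nm,p in(('O',np.r_[O,110]),('Ohi',np.r_[O,350])):
    j=robot.ik(p,Q(a+np.radians(d))); print(d,nm,None if j is None else np.round(j,2))
E
```

```text
30 (99.40373229980469, 176.81759643554688) 74.38137817382812
[[450.6000061035156, -14.300000190734863], [620.9000244140625, -61.900001525878906], [647.5999755859375, 33.79999923706055], [477.29998779296875, 81.4000015258789]]
34 (98.81526184082031, 171.9724884033203) 74.54603576660156
[[455.3999938964844, -15.800000190734863], [621.2000122070312, -61.599998474121094], [647.5, 33.599998474121094], [481.79998779296875, 79.5]]
36 (97.4236068725586, 167.72666931152344) 74.3005599975586
[[459.5, -15.600000381469727], [621.0, -61.0], [647.4000244140625, 32.79999923706055], [485.8999938964844, 78.19999694824219]]
yaw -15.699442 O [521.68970299  17.5507822 ]
-50 29 [-3.840e+01  1.000e-01  1.586e+02]
-35 55 [-28.7  -0.5 159.2]
-20 37 [-12.2  -0.3 152.3]
-5 45 [  2.   -0.4 149.9]
10 35 [ 17.9  -0.3 147.5]
25 35 [ 32.5  -0.3 145.3]
40 36 [ 48.3  -0.3 143.1]
55 34 [6.310e+01 1.000e-01 1.404e+02]
70 44 [ 80.1   0.4 137.4]
85 86 [ 9.120e+01 -1.000e-01  1.368e+02]
100 1 [100.6  10.6 135.3]
0 O [ 0.34  0.39 -0.6   2.03  0.3   0.81 -0.71]
0 Ohi [ 0.43  0.13 -0.65  1.76  0.08  1.28 -0.51]
90 O [ 0.47  0.43 -0.76  2.02  0.4   0.84  0.78]
90 Ohi [ 0.54  0.15 -0.77  1.75  0.11  1.28  1.04]
180 O [ 0.66  0.53 -1.02  2.01  0.57  0.92  2.2 ]
180 Ohi [ 0.76  0.2  -1.04  1.74  0.18  1.3   2.55]
-90 O [ 0.22  0.36 -0.45  2.03  0.22  0.79 -2.21]
-90 Ohi [ 0.37  0.12 -0.58  1.76  0.07  1.28 -2.07]
45 O [ 0.41  0.41 -0.68  2.02  0.34  0.83  0.04]
45 Ohi [ 0.48  0.14 -0.7   1.75  0.09  1.28  0.27]
-45 O [ 0.29  0.38 -0.54  2.03  0.27  0.8  -1.46]
-45 Ohi [ 0.41  0.13 -0.62  1.76  0.08  1.28 -1.29]
```

```bash
cat >> h.py <<'E'
YAW=np.radians(-15.6); O=np.array([521.6,17.4])
ex=np.array([np.cos(YAW),np.sin(YAW)]); ey=np.array([-ex[1],ex[0]])
def W(x,y,z): return np.r_[O+x*ex+y*ey,z]
def U(P): P=np.atleast_2d(P); return np.c_[(P[:,:2]-O)@ex,(P[:,:2]-O)@ey,P[:,2]]
E
python3 - <<'E'
from h import *
robot.move_to(W(-33.5,0,260),Q(YAW+np.pi/2))
s=robot.snapshot('wrist'); save(s,'w1'); st=robot.state(); print(st['t'],U(st['tool_pos']),st['force'])
print(np.linalg.inv(np.array(s['camera_from_world'])).round(2).tolist())
print(proj(s,[W(0,0,120),W(-28.5,0,78),W(-33.5,0,151),W(-52,50,40),W(-52,-50,40)]).round())
E
```

```text
2.7583 [[-33.15588398  -0.67023553 259.90102828]] [-0.31753651 -0.280025    0.01513465]
[[0.27, 0.92, 0.29, 414.23], [0.96, -0.26, -0.08, 45.21], [0.0, 0.3, -0.95, 402.78], [0.0, 0.0, 0.0, 1.0]]
[[277. 228.]
 [276. 185.]
 [277. 202.]
 [324. 154.]
 [228. 154.]]
```

View pics/w1.png

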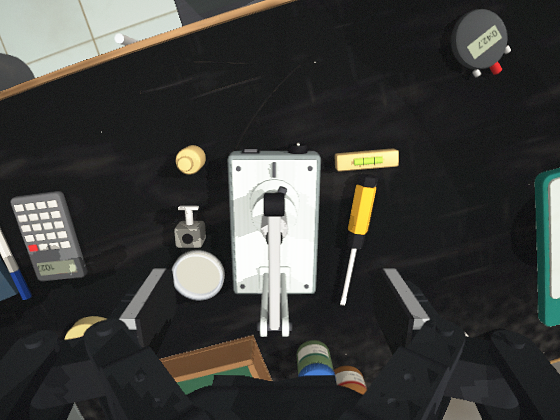

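The wrist view agrees with the model. The knob is at (275,203), predicted (277,202), and the housing front corners at (230,152) and (321,152). Next: grip the knob and swing.

```bash
python3 - <<'E'
from h import *
G=19
def K_(t,dz=0): return W(92-127*np.cos(t),0,132+127*np.sin(t)-G+dz)
robot.grip(45)
robot.move_l(K_(.155))
robot.grip(5); s=robot.state(); print(s['t'],s['finger_gap'],s['force'])
for t in np.arange(.4,2.21,.225):
    robot.move_l(K_(t),rate=120); s=robot.state(); print(round(t,2),s['t'].__round__(1),s['finger_gap'].__round__(1),s['force'].round(1))
robot.grip(45)
robot.move_l(K_(t,50),rate=150)
robot.move_l(W(-5,0,300),rate=250)
s=robot.snapshot('wrist'); save(s,'w2'); save(robot.snapshot('scene'),'s2'); print(robot.state()['t'])
print(proj(s,[W(0,0,120),W(-28.5,0,78)]))
i=cv2.imread('pics/w2.png')[120:300,200:360]; j=cv2.imread('pics/s2.png')[150:280,240:380]
f=cv2.INTER_CUBIC; i=cv2.resize(i,(480,540),interpolation=f); j=cv2.resize(j,(320,297),interpolation=f)
c=np.zeros((540,800,3),np.uint8); c[:,:480]=i; c[:297,480:]=j; cv2.imwrite('pics/c2.png',c)
E
```

```text
4.6 14.866875378915573 [-1.30783684 -5.41910668  1.30239333]
0.4 5.0 15.0 [-0.2 -5.4 -1.9]
0.62 5.4 14.9 [-2.2 -4.5 -0.9]
0.85 5.8 14.6 [-4.7 -4.8  1.8]
1.08 6.2 14.8 [-4.8 -5.7  2.9]
1.3 6.6 14.9 [-5.1 -6.6  4.2]
1.52 7.0 14.7 [-4.9 -7.7  5.7]
1.75 7.4 14.6 [-3.3 -9.5  7.4]
1.97 7.8 14.5 [-1.9 -9.2  5.7]
2.2 8.1 14.9 [-0.1 -8.9  7. ]
9.975
[[275.97520131 184.69145473]
 [275.80238486 148.50466248]]
```

View pics/c2.png

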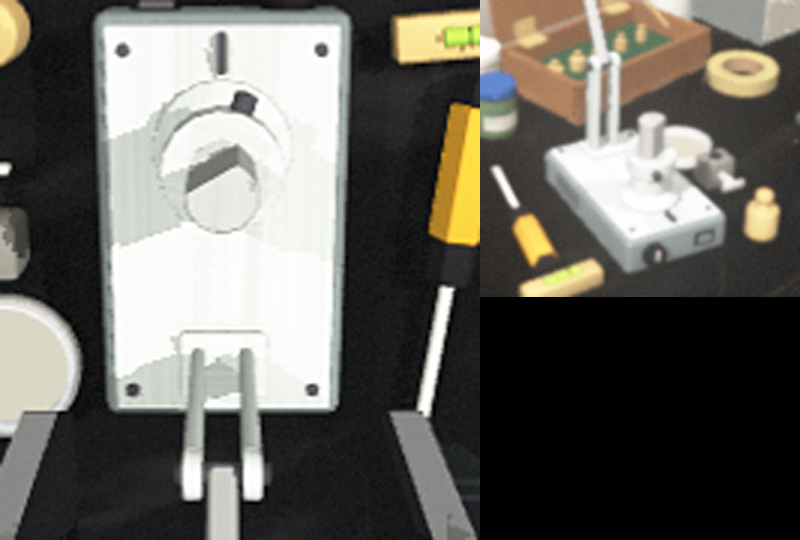

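The lever now leans back. The shaft's flat edge runs from crop (187,192) to (240,165), so it is turned about +27°. The screw head at crop (243,102) is slightly to the +y side, which is a negative turn. I'll measure both in numbers.

```bash
python3 - <<'E'
from h import *
s=dict(np.load('pics/w2.npz'))
u,v=np.meshgrid(np.arange(235,320),np.arange(140,215)); uv=np.c_[u.ravel(),v.ravel()]
P=U(pts(s,uv)); m=(P[:,2]>115)&(P[:,2]<126)&(np.hypot(P[:,0],P[:,1])<25)
Z=U(onz(s,uv[m],120))[:,:2]; print(len(Z),np.median(P[m][:,2]))
h=cv2.convexHull(Z.astype(np.float32))[:,0]; 
print('bbox',Z.min(0),Z.max(0))
best=None
for a in np.radians(np.arange(0,360,1)):
    n=np.array([np.cos(a),np.sin(a)]); w=np.ptp(Z@n)
    if a<np.pi and (best is None or w<best[0]): best=(w,a)
print('min width',best[0],np.degrees(best[1]))
c0=Z.mean(0); 
d=[np.linalg.norm(h[i]-h[i-1]) for i in range(len(h))]
ap=cv2.approxPolyDP(h[:,None],1.2,True)[:,0]; 
for i in range(len(ap)):
    e=ap[i]-ap[i-1]; L=np.linalg.norm(e)
    if L>9: mid=(ap[i]+ap[i-1])/2; n=np.array([e[1],-e[0]])/L; n*=np.sign(n@(mid-c0)); print('edge',L,mid,'turn',np.degrees(np.arctan2(-n[1],-n[0])))
im=s['image'].astype(int).max(2)
md=(im[v,u]<75).ravel()&(uv[:,1]<165)
img=np.zeros((420,560),np.uint8); img[uv[md,1],uv[md,0]]=255
n,l,stt,c=cv2.connectedComponentsWithStats(img)
for k in range(1,n):
    if stt[k,4]>8:
        p=U(onz(s,c[k],79))[0]; print('dark',stt[k],p,'turn',np.degrees(np.arctan2(-p[1],-p[0])),U(pts(s,c[k]))[0])
E
```

```text
427 120.13352670655712
bbox [-10.45767827 -13.42303446] [12.28239221  9.63854357]
min width 19.732339033671607 31.0
edge 9.198122 [9.771173 3.897829] turn -146.90533
edge 10.079333 [2.303789 8.664264] turn -100.44305
edge 17.624226 [-6.0630503 -5.7339664] turn 29.911602
dark [316 140   4  25  85] [-24.10152302  44.14647833  79.        ] turn -61.36791344404551 [-11.82321944  53.92196831   1.79709317]
```

```bash
sed -i 's/^YAW=.*/YAW=np.radians(-15.6); O=np.array([521.6,17.4])+1.3*np.array([np.sin(np.radians(-15.6)),-np.cos(np.radians(-15.6))])/' h.py; python3 - <<'E'
from h import *
q=Q(YAW+np.radians(30))
robot.move_to(W(0,0,160),q)
robot.move_l(W(0,0,94),rate=120)
s0=robot.state(); print(s0['t'],U(s0['tool_pos']),s0['force'])
robot.grip(5)
s=robot.state(); print(s['t'],s['finger_gap'],U(s['tool_pos']),s['force']-s0['force'],s['ft_torque']-s0['ft_torque'])
E
```

```text
11.7667 [[ 0.31294691  0.24168662 94.50598861]] [-0.11860808  0.70473741  0.37729643]
12.1167 17.331259947911523 [[ 2.67710177  1.44736194 95.56080899]] [13.96559118  1.57372318 -4.2255552 ] [ 0.49548396 -2.49471832  0.04351192]
```

```bash
python3 - <<'E'
from h import *
for t in np.radians([30,20,10,0]):
    robot.move_l(W(.5+2.5*np.cos(t),.2+2.5*np.sin(t),94),Q(YAW+t),rate=40)
    s=robot.state(); y=R.from_quat(s['eef_rot']).as_matrix()[:,1]; print(s['t'],s['finger_gap'],U(s['tool_pos']),s['force'].round(1),s['ft_torque'].round(2),np.degrees(np.arctan2(y[1],y[0])-YAW))
robot.grip(45); s=robot.state(); print(s['t'],U(s['tool_pos']),s['force'].round(1))
robot.move_l(W(3,0,160))
robot.move_to(W(-5,0,230),Q(YAW+np.pi/2))
s=robot.snapshot('wrist'); save(s,'w3'); print(robot.state()['t']); c=proj(s,[W(0,0,120),W(-28.5,0,78),W(-7,0,120)]);print(c)
a,b=np.int32(c[0])-[50,55]; i=cv2.imread('pics/w3.png')[b:b+90,a:a+100]; cv2.imwrite('pics/c3.png',cv2.resize(i,None,fx=6,fy=6,interpolation=cv2.INTER_CUBIC)); print(a,b)
E
```

```text
12.3667 17.12346106390804 [[ 2.92906838  1.51698093 95.44458722]] [-6.4  0.8 19.9] [-0.18  2.04  0.04] 29.993359869073302
12.6917 17.556576574706973 [[ 3.11577191  1.18862422 95.46083434]] [-7.5 -1.2 18.7] [-0.11  1.89 -0.05] 19.9588017731437
13.0167 17.607998565283587 [[ 3.2358722   0.81888111 95.45269637]] [-6.2 -1.5 18.3] [ 0.02  1.86 -0.04] 9.958487075056041
13.3417 17.428108249868906 [[ 3.28319058  0.42538928 95.46477203]] [-7.   0.1 17.9] [ 0.    1.84 -0.12] -0.03801453095238491
13.725 [[ 3.07825435  0.14740966 94.07505466]] [-0.4  1.3  0.2]
15.8
[[275.98721264 208.75839411]
 [275.76714362 161.88762249]
 [276.00013101 200.00488762]]
225 153
```

View pics/c3.png

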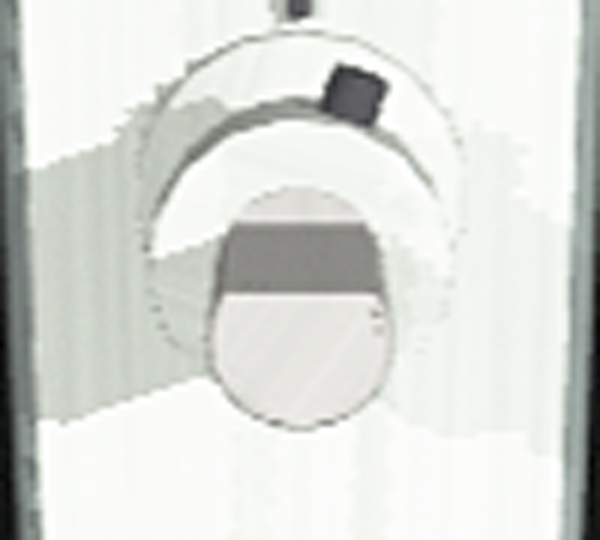

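The flat's edge is horizontal in the crop, from (218,292) to (382,292), so it faces front. The screw stud is centred at crop (355,95). I'll calculate the collar angle, then grip it about its own screw angle plus 90°.

```bash
python3 - <<'E'
from h import *
s=dict(np.load('pics/w3.npz'))
i=s['image'].astype(int).max(2); b=i[153:180,270:300]<100
n,l,st,c=cv2.connectedComponentsWithStats(b.astype(np.uint8))
for k in range(1,n):
    if st[k,4]<25: continue
    px=c[k]+[270,153]; p=U(onz(s,px,81))[0]; print(st[k],px,p,U(pts(s,px.round())),np.degrees(np.arctan2(-p[1]-0.3,-p[0])))
    yy,xx=np.where(l==k); q=U(onz(s,np.c_[xx+270,yy+153],81))[:,:2]; r=cv2.minAreaRect(q.astype(np.float32)); print(r)
for px in [(225+302/6,153+225/6)]: pass
for d in(75,105,-75): print(d,robot.ik(W(0,0,60),Q(YAW+np.radians(d))))
E
```

```text
[ 8 11 11 10 70] [283.21428571 168.52857143] [-23.32510343   6.34661836  81.        ] [[-23.32261448   6.11481281  82.97655327]] -15.905197975731872
((-23.373445510864258, 6.478835105895996), (7.891313552856445, 7.106945037841797), 71.39998626708984)
75 [ 0.38807801  0.48733362 -0.66249025  2.0543273   0.44073548  0.74117856
  0.48646073]
105 [ 0.44366212  0.50773569 -0.73422439  2.05133007  0.49183837  0.76122282
  0.96616192]
-75 [ 0.02915547  0.41587791 -0.22099909  2.0752207   0.14409193  0.6645686
 -1.86853432]
```

```bash
python3 - <<'E'
from h import *
a=np.radians(73.5)
def rep():
    s=robot.state(); y=R.from_quat(s['eef_rot']).as_matrix()[:,1]; print(s['t'].__round__(2),s['finger_gap'].__round__(2),U(s['tool_pos']).round(2),s['force'].round(1),s['ft_torque'].round(2),np.degrees(np.arctan2(y[1],y[0])-YAW).round(2))
robot.grip(72)
robot.move_to(W(.5,0,150),Q(YAW+a))
robot.move_l(W(.5,0,58),rate=100); rep()
robot.grip(30); rep()
robot.move_l(W(.5,0,59),rate=40)
for d in(79,84.5,90): robot.move_l(W(.5,0,59),Q(YAW+np.radians(d)),rate=40); rep()
robot.move_l(W(.5,0,84.5),rate=50); rep()
for n in('scene','wrist','top'): save(robot.snapshot(n),n+'4')
s=dict(np.load('pics/wrist4.npz')); print(proj(s,[W(0,0,120),W(-28.5,0,103.5)]),proj(dict(np.load('pics/scene4.npz')),[W(0,0,120),W(-28.5,0,103.5)]))
i=cv2.resize(cv2.imread('pics/scene4.png')[185:265,270:350],(400,400),interpolation=2)
j=cv2.imread('pics/wrist4.png')[150:350,180:380]; j=cv2.resize(j,(400,400),interpolation=2)
cv2.imwrite('pics/c4.png',np.hstack([i,j]))
E
```

```text
17.7 72.06 [[ 0.86  0.17 58.55]] [-0.2  0.3  0.3] [ 0.06 -0.02  0.03] 73.51
18.07 42.19 [[ 0.95  0.37 58.81]] [-2.4  1.2 10. ] [ 0.2   0.38 -0.  ] 73.5
18.57 42.58 [[ 0.86  0.33 59.08]] [ 5.3  3.  -2. ] [ 0.68 -0.95  0.06] 78.87
18.82 42.13 [[ 0.86  0.3  59.09]] [ 4.8  2.  -0.6] [ 0.67 -0.99 -0.01] 84.36
19.07 42.28 [[ 0.86  0.31 59.08]] [ 6.   2.8 -0.4] [ 0.66 -0.98  0.01] 89.85
19.73 42.55 [[ 0.85  0.28 84.5 ]] [ 5.5  2.5 -1.3] [ 0.8  -1.23 -0.04] 89.93
[[277.20920576 317.26220562]
 [277.00680647 227.93436453]] [[315.89119276 202.62036017]
 [322.92781911 216.7089849 ]]
```

View pics/c4.png

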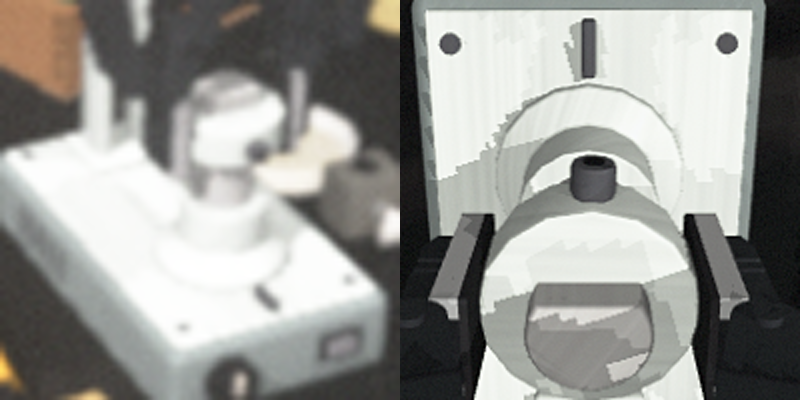

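The left half shows the collar raised on the shaft with the screw to the front. The right half shows the screw at crop (594,175), in line with the rib (588,48). The flat edge at (530..648,285) is square, and the shaft end stands above the collar top. Next I'll check the height and angle numerically.

```bash
python3 - <<'E'
from h import *
s=dict(np.load('pics/wrist4.npz'))
def box(x0,x1,y0,y1):
    u,v=np.meshgrid(np.arange(x0,x1),np.arange(y0,y1)); return np.c_[u.ravel(),v.ravel()]
for nm,b in(('collar top',(265,290,265,285)),('shaft end',(255,290,310,330)),('shoulder?',(255,300,200,206))):
    p=U(pts(s,box(*b))); print(nm,np.median(p,0).round(1),np.percentile(p[:,2],[10,90]).round(1))
b=box(262,292,225,256); d=s['image'].astype(int).max(2)[b[:,1],b[:,0]]<110; q=b[d]; p=U(onz(s,q,106))
m=p[:,:2].mean(0); print('screw',len(q),m,np.degrees(np.arctan2(-m[1],-m[0])),U(pts(s,q)).mean(0))
ed=b[d]; r=U(onz(s,[[180+(530-400)/2,150+285/2],[180+(648-400)/2,150+285/2]],120)); print('flat edge',r)
# shaft end outline centre
st=robot.state(); print(st['t'],st['finger_gap'],st['force'])
E
```

```text
collar top [-13.   -0.  111.7] [111.  112.5]
shaft end [  0.7  -1.9 120.2] [119.6 121. ]
shoulder? [-21.4   0.5  47.7] [46.2 48.9]
screw 497 [-24.86808544  -0.45779879] 1.0546439641858214 [-25.09872111  -0.49010067 106.46108274]
flat edge [[-10.40020049 -11.45059645 120.        ]
 [-10.38305405   9.47390006 120.        ]]
19.8833 41.951743890149416 [ 6.81673526  3.07297847 -1.98449799]
```

```bash
python3 -c "
from h import *
robot.dwell(0.3); s=robot.state(); print(s['t'],s['finger_gap'],U(s['tool_pos'])); robot.sign_off()"
```

```text
20.1833 42.283750692663645 [[ 0.8636374   0.27665266 84.34375483]]
the job is handed in; nothing more can be done
```

I did all three steps in the order asked and handed the job in at 20.2 s, with the arm still holding the collar.

- **Lever:** I swung it by its knob to about 2.2 rad and let go. The picture taken right after release shows it leaning back.
- **Shaft:** I gripped it across its flat and turned it from about +30° to 0°. The flat's edge measures square to the front, within about 0.1°.
- **Collar:** I turned it from about -16° so its set screw points to the front, about 1° off by the last camera check. I then raised it about 25.7 mm: its top is at 111.7 mm and the shaft end at 120.2 mm, so its whole height is on the flat.

The forces I read after each move stayed at about 20 N or less. I kept clear of the bystanders but did not measure them at the end. The early estimate of the shaft axis was 1–2 mm off sideways; I corrected it from the wrist camera before gripping the shaft. In the last wrist picture the flat's edge read about 10 mm from the axis instead of 7. I put that down to a roughly 3 mm offset in the near view, since it does not affect the angle or the heights. No check failed.

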